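Push the feed roller up its ramp into the top seat

ROBOT

A 7-joint arm with a two-finger parallel gripper is mounted at the origin on a cart in front of the work surface, level with it; the furniture and walls round the work are solid. World frame = base frame: x ahead of the robot, y to its left, z up, the work surface at z = 0. Lengths are in m, angles in rad, forces in N, time in s.
With the tool pointing down it reaches from about 0.35 to 0.9 m from the base axis. Payload 8.1 kg.
Tool frame: the origin (TCP) lies between the finger pads; the fingertips stand 11 mm ahead of it and the grasp point (between the pads) lies 8 mm behind it; z points along the fingers, y is the line along which they close (so a half turn about z gives the same grasp; the last joint's range is limited). The gripper opens to 92 mm and grips with 3 to 60 N. Pads are 19 mm wide; open, the fingers measure 130 mm over their backs; the gripper's body (75 mm by 190 mm) begins 47 mm behind the grasp point.
Start: joints at [1.026, 0.434, 0.025, 1.573, -0.012, 1.134, -0.075], TCP at [0.267, -0.565, 0.217] pointing down, gripper open.
Joint ranges: [-2.62, 2.62], [-0.44, 2.09], [-1.27, 1.32], [0.08, 2.57], [-1.32, 4.46], [0.12, 2], [-2.74, 2.74]. Speed limits (rad/s): [2.22, 2.22, 3.01, 3.01, 3.14, 3.14, 3.14].

INTERFACE

Orientations are given as a rotation vector (axis times angle).
In Python, from cell import observe, get_image, camera_params, sign_off gives the robot as it stands.
- The arm moves only by the shell command python3 -m pendant 'ROWS' [FORCE]. ROWS is JSON, one flat list of numbers, 7 for each row, row after row: the shift along the tool's x, y, z in m, then the turn, a rotation vector about the tool's x, y, z in rad, then the finger opening in m, from 0 to 0.0918. In form: [dx, dy, dz, rx, ry, rz, jaw, dx, dy, dz, rx, ry, rz, jaw, ...]. A call has 1 to 10 rows; each row shifts and turns the commanded pose from where the row before left it, along the tool's axes as they then stand; what a row does not reach is not made up. A row lasts 1/8 s, in which the tool goes at most 62.5 mm and 10.7 degrees, less where a joint would pass 70% of its speed; a pose out of reach is approached as far as the arm can. A call is refused whole if a number of a shift passes 0.0625 or a number of a turn 0.188, either way. A call with a gripper value outside its range is refused whole. The fingers move at their own pace and stop on an object; FORCE is the grip in N (left out, the last holds). Time passes only in rows, so rows that do not move let the fingers close. It gives the time, the measured TCP pose, the force, the opening and the grip force at its end, in the units of the state.
- observe(): the state, without advancing time (a new reading comes with each control period).
- get_image(name): name is "side" or "top"; returns the picture (480x640x3 uint8, red, green, blue); there is no depth.
- camera_params(name): a dict with "intrinsics" (3x3 intrinsics, pixels), "dist" ([k1, k2, p1, p2, k3] as OpenCV has them; the pictures are not rectified), "eye" and "rotation" of the camera in the world. Camera axes: x right, y down, z forward; pixel columns grow to the right and rows downward; lengths in m; the calibration is good to about 2 mm. A picture is of the moment at which its call begins. camera_params takes no time and is no camera call.
- sign_off(): hands the job in; it is judged then, once.
The state is a dict: "clock": time; "joints": joint angles; "dq": joint speeds; "joint_efforts": joint torques, N m; "position": TCP position; "ee_rot": TCP orientation; "force": force on the tool from outside, world axes, zero at the start; "ft_torque": the same for the moment, N m; "width": opening from 0.0 (shut) to 1.0 (fully open); "gripper_force": force on a finger pad.
Only numpy, scipy, OpenCV 4.12 (cv2) and the standard library are available. Lean on these libraries where they do the work, as an engineer would, in place of code of your own. Each camera call takes 0.05 s, during which the arm holds its last target. There are 200 camera calls.

TASK

Push the orange roller up the green ramp, with the fingers behind it, until it drops into the seat at the top stop, and leave it resting there. Push it slowly and steadily all the way: do not let it run back down or shoot ahead, and do not pick it up. Leave the small things beside the ramp where they stand.

Things in the scene. Friction and masses are not known exactly. Their poses are not given: they have to be found in the camera images.
- ramp: Fixed ramp stand, 345 x 78 mm: aluminium deck, low green side cheeks, a green end plate 115 mm high at the top. Origin on the bench under its middle; x level and uphill, y left, z up. Deck surface at z = 0.0323 + 0.1228 x (m, this frame) from x = -0.165 to its top edge x = 0.085. Then the seat, a level floor 4 mm below that edge, up to the stop's black pad at x = 0.1505.
- deck (a point): Point on the deck, mid-width, at the uphill face of the foot lip (x = -0.145, z = 0.0145 in the ramp's frame). Its x points up the slope (7 degrees), y left, z square off the deck. The lip is 8 mm thick and stands 12 mm above the deck; the cheeks stand 14 mm above it, 60 mm apart inside.
- seat (a point): Where the roller's centre is when it lies in the seat: x = 0.1045, y = 0, z = 0.0837 in the ramp's frame, same axes; about 2 mm of play. The roller drops in by itself once its centre is past the deck's top edge (19.5 mm before this point); anywhere lower it rolls back down when nothing is behind it.
- roller: Loose orange roller with steel end discs, diameter 90 mm, 54 mm long, 0.35 to 0.7 kg. Origin at its centre; y is its axis, lying across the ramp; x and z turn as it rolls. It starts against the foot lip, centre at x = -0.120, z = 0.063 in the ramp's frame. The cheeks guide it. It is smooth and hard, and rolls or slides at a few newtons.
- jar_mint: Small lidded jar of mint-coloured enamel powder, 50 mm diameter, 87 mm high, standing loose on the bench beside the ramp, its centre 97 to 113 mm from the ramp's centre line. Origin: centre of its underside, z up. To be left alone.
- white_reel: Small white reel wound with copper-coloured wire, 34 mm diameter, 40 mm high, standing loose on the bench beside the ramp, 97 to 113 mm from its centre line. Origin: centre of its underside, z up. To be left alone.
- weight_100: Small brass balance weight with a knob, 26 mm diameter, 30 mm high, standing loose on the bench beside the ramp, 97 to 113 mm from its centre line. Origin: centre of its underside, z up. To be left alone.
Things that resemble listed ones, but are neither listed nor needed, are in the scene too. Of the things shaped like the roller, the orange one is meant.

How it is judged:
On the way:
1. the roller is on the upper part of the ramp, short of the seat, with the fingers against it (x of roller in the frame of seat between -0.13 and -0.022 m and contact force between the fingers and roller above 0.02 N).
At the end, for the whole second after the job is handed in: The roller lies at rest in the seat at the top stop: its centre within 8 mm of the seat point, its axis square across the ramp within 0.12 rad (distance between roller and seat below 0.008 m and angle between the y axis of roller and the y axis of ramp, either way round below 0.12 rad and linear speed of roller below 0.02 m/s); the robot touches nothing.
It fails at once if the roller ran away, rolling back or shooting ahead (faster than 0.35 m/s) (linear speed of roller above 0.35 m/s).
It fails at once if the roller was lifted off the deck (its centre more than 57 mm off the deck's plane) (z of roller in the frame of deck above 0.057 m).
It fails at once if something standing beside the ramp was moved (more than 20 mm) or tipped over (distance of any of jar_mint, white_reel, weight_100 from where it was at the start of the episode above 0.02 m or angle between any of jar_mint, white_reel, weight_100's own z axis and vertical above 0.35 rad).
It also fails if it takes over 45 s, if anything falls off the work surface, if the arm or the gripper's body presses on something with over 40 N, if the wrist force passes 120 N, or if a joint passes its speed limit or range.

## Working session

There is one attempt and no reset: what is moved stays moved. The work goes in short steps, Python scripts to look and compute and a shell command to move; the robot and the scene stay as the last step left them, time stands still between calls to the robot, and variables do not carry over. Pictures are saved under pics/ and viewed, at most 10 in all, crops included, and the job is handed in when it is done.

```bash
mkdir -p pics
python3 - <<'E'
from cell import *
import cv2
for n in("side","top"):
    cv2.imwrite(f"pics/{n}0.png",get_image(n)[:,:,::-1])
    p=camera_params(n);print(n,{k:__import__('numpy').round(v,4).tolist() for k,v in p.items()})
print(observe())
E
```

```text
side {'intrinsics': [[490.4626, 0.0, 329.3916], [0.0, 490.4626, 231.3455], [0.0, 0.0, 1.0]], 'dist': [-0.0249, 0.0, 0.0, 0.0, 0.0], 'eye': [0.4807, 0.7506, 0.5665], 'rotation': [-0.1408, 2.6713, -1.5687]}
top {'intrinsics': [[523.284, 0.0, 317.2032], [0.0, 523.284, 244.7969], [0.0, 0.0, 1.0]], 'dist': [-0.0656, 0.0, 0.0, 0.0, 0.0], 'eye': [0.3777, -0.1338, 1.0602], 'rotation': [-2.1167, 2.1193, -0.2007]}
{'clock': 0.1, 'joints': array([ 1.02638718,  0.43516328,  0.02497807,  1.57400012, -0.01159113,
        1.13401042, -0.07513896]), 'dq': array([-9.53530688e-04, -1.20381444e-03,  5.98639295e-04, -3.78655332e-03,
        6.49214769e-04, -6.76480737e-05,  5.33347568e-04]), 'joint_efforts': array([ 2.66288698e-03, -6.69121242e+01,  9.88070816e-01, -3.15143752e+01,
       -6.04524300e-02,  3.74777452e-02,  4.55322299e-05]), 'position': array([ 0.26697714, -0.56458349,  0.21611964]), 'ee_rot': array([-3.06395739e+00, -6.87896351e-01,  7.07202414e-04]), 'force': array([ 0.09743827, -0.51931873,  0.41248659]), 'ft_torque': array([-0.02461002, -0.00071549,  0.01778298]), 'gripper_force': 0.0, 'width': 0.9999772993619305}
```

View pics/side0.png

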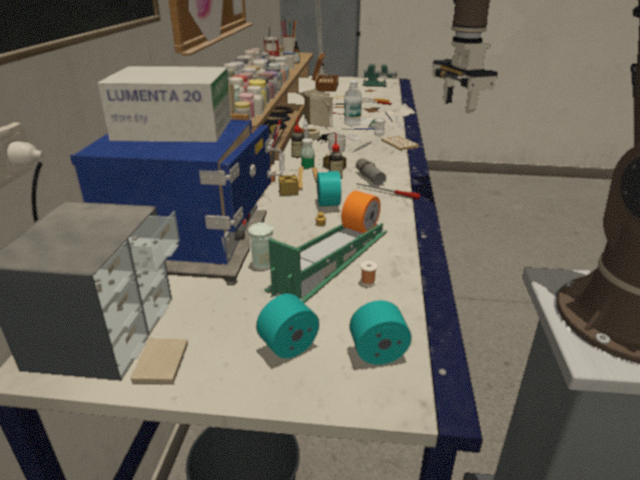

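View pics/top0.png

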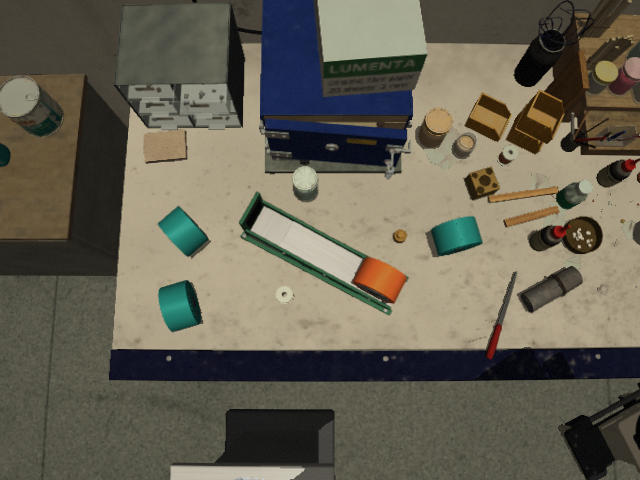

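Candidates for the roller (top view): orange (380,280), teal (457,236), teal (184,231), teal (180,306). By the description it is the orange one at (380,280), which lies on the green ramp. I'll check it in a close crop.

```bash
cat > h.py <<'E'
import numpy as np,cv2
from cell import *
from scipy.spatial.transform import Rotation as R
def cam(n):
    p=camera_params(n);r=np.array(p['rotation'])
    M=R.from_rotvec(r).as_matrix() if r.size==3 else r
    return np.array(p['intrinsics']),np.array(p['dist']),np.array(p['eye']),M
def ray(n,uv):
    K,d,e,M=cam(n);q=cv2.undistortPoints(np.array([[uv]],float),K,d)[0,0]
    v=M@np.r_[q,1];return e,v/np.linalg.norm(v)
def onz(n,uv,z):
    e,v=ray(n,uv);return e+v*(z-e[2])/v[2]
def tri(a,b):
    (e1,v1),(e2,v2)=ray('top',a),ray('side',b)
    s=np.linalg.lstsq(np.c_[v1,-v2],e2-e1,rcond=None)[0]
    p,q=e1+s[0]*v1,e2+s[1]*v2;return (p+q)/2,np.linalg.norm(p-q)
def proj(n,P):
    K,d,e,M=cam(n);return cv2.projectPoints(np.atleast_2d(P).astype(float),cv2.Rodrigues(M.T)[0],-M.T@e,K,d)[0][:,0]
def big(m):
    k,l,s,c=cv2.connectedComponentsWithStats(m.astype(np.uint8));i=1+s[1:,4].argmax();return (l==i),c[i],s[i]
def orange(im):
    h=cv2.cvtColor(im,cv2.COLOR_RGB2HSV);return big((h[...,0]>5)&(h[...,0]<17)&(h[...,1]>200)&(h[...,2]>100))
E
python3 - <<'E'
from h import *
t=cv2.imread('pics/top0.png');s=cv2.imread('pics/side0.png')
a=cv2.resize(t[185:325,230:420],None,fx=4,fy=4,interpolation=cv2.INTER_CUBIC)
b=cv2.resize(s[180:310,255:400],None,fx=4,fy=4,interpolation=cv2.INTER_CUBIC)
cv2.imwrite('pics/topc.png',a);cv2.imwrite('pics/sidec.png',b)
ot=orange(t[:,:,::-1].copy());os_=orange(s[:,:,::-1].copy());print(ot[1:],os_[1:])
print(tri(ot[1],os_[1]))
E
```

```text
(array([368.76679842, 271.70750988]), array([354, 258,  32,  32, 506], dtype=int32)) (array([355.3015873 , 211.08730159]), array([342, 192,  36,  40, 630], dtype=int32))
(array([ 0.51625778, -0.22755302,  0.07372011]), np.float64(0.004230155768282413))
```

View pics/topc.png

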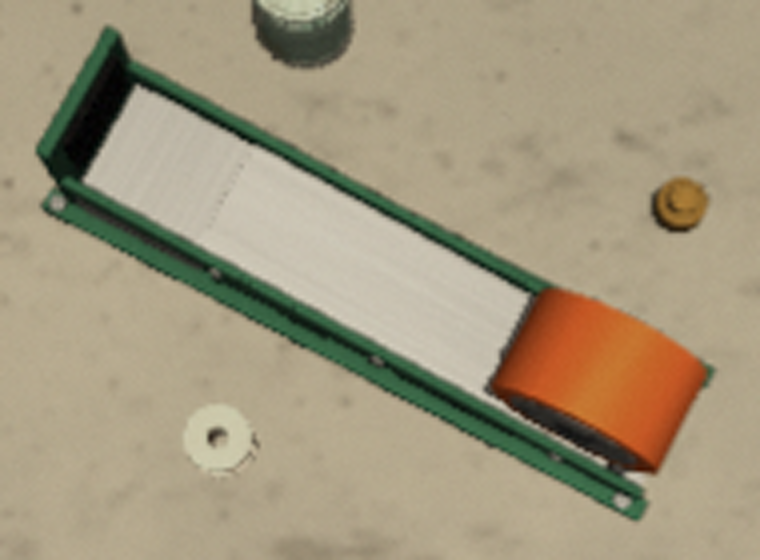

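View pics/sidec.png

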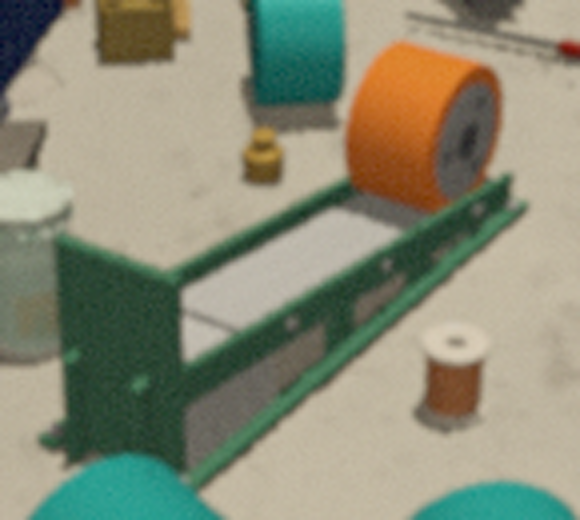

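Top crop: the orange roller is on the ramp at full-image (380,280), against the foot. The end plate's outer top corners are at crop (108,28) and (40,150), and the flange screws at crop (57,203) and (622,500). In the side crop the same corners are at (60,235) and (182,285).

Run:
```python
from h import *
T=lambda x,y:(230+(x+.5)/4-.5,185+(y+.5)/4-.5); S=lambda x,y:(255+(x+.5)/4-.5,180+(y+.5)/4-.5)
A,ea=tri(T(108,28),S(60,235));B,eb=tri(T(40,150),S(182,285))
print(A,ea,B,eb,np.linalg.norm(A-B))
h1,h2=[onz('top',T(*p),.004) for p in((57,203),(622,500))]
print(h1,h2,np.linalg.norm(h1-h2))
d=(h1-h2)[:2];print('yaw flange',np.arctan2(d[1],d[0]))
n=(A-B)[:2];print('yaw plate',np.arctan2(n[1],n[0])+np.pi/2, )
# seat edge lines in deck: z 0.0427 at x=.085 ends
for p in((245,155),(207,228)):print('edge',onz('top',T(*p),.0407))
ims={n:cv2.imread(f'pics/{n}0.png') for n in('top','side')}
cs={}
for n,im in ims.items():
    h=cv2.cvtColor(im,cv2.COLOR_BGR2HSV);m=big((h[...,0]>3)&(h[...,0]<18)&(h[...,1]>170)&(h[...,2]>70))
    print(n,m[1:])
# jar, reel, weight
for nm,p,z in(('jar',(302,20),.087),('reel',(217,437),.04),('wt',(682,195),.03)):print(nm,onz('top',T(*p),z))
```

```text
[ 0.66344668 -0.01594812  0.11478879] 0.002711141405806334 [0.60372277 0.01495263 0.11134434] 0.005881971118511688 0.06733249962416152
[0.60447256 0.02232394 0.004     ] [ 0.45129526 -0.2657998   0.004     ] 0.3263105550306119
yaw flange 1.0821604502307343
yaw plate 1.0933311593560688
edge [ 0.62097979 -0.07678008  0.0407    ]
edge [ 0.58373149 -0.05821071  0.0407    ]
top (array([380.24756189, 277.95948987]), array([ 353,  257,   53,   46, 1333], dtype=int32))
side (array([355.87368421, 210.06666667]), array([342, 191,  37,  42, 855], dtype=int32))
jar [ 0.67704489 -0.10635349  0.087     ]
reel [ 0.47976272 -0.06429304  0.04      ]
wt [ 0.60247494 -0.29666504  0.03      ]
```

```bash
cat >> h.py <<'E'
yaw=1.085;O=np.array([.5612,-.1407,0]);u=np.array([np.cos(yaw),np.sin(yaw),0]);n=np.array([-u[1],u[0],0]);k=np.array([0,0,1.])
g=np.arctan(.1228);sx=np.cos(g)*u+np.sin(g)*k;nz=-np.sin(g)*u+np.cos(g)*k
ROL=O-.12*u+.063*k;SEAT=O+.1045*u+.0837*k
Rt=np.c_[sx,np.cross(-nz,sx),-nz]
def go(P):
    o=observe();Rc=R.from_rotvec(o['ee_rot']).as_matrix()
    print('turn',R.from_matrix(Rc.T@Rt).as_rotvec().round(4),'shift in target axes',(Rt.T@(P-o['position'])).round(4),'t',o['clock'],'F',o['force'].round(1))
E
python3 - <<'E'
from h import *
print(ROL,SEAT)
for P in(ROL,O+.085*u+.0407*k,O+.1505*u+.115*k):print(proj('top',P),proj('side',P))
# roller outline corners check in top
for s in(-1,1):
  print([proj('top',ROL+s*.027*n+.045*(np.cos(a)*u+np.sin(a)*k))[0].round(0) for a in(0,np.pi/2,np.pi)])
go(ROL-.085*sx)
E
```

```text
[ 0.50517048 -0.24681641  0.063     ] [ 0.60999238 -0.04829029  0.0837    ]
[[378.35465893 279.30664483]] [[359.53706641 211.57874501]]
[[285.1499765  233.18956658]] [[306.83881396 259.90239579]]
[[251.82126441 208.77016156]] [[285.28034121 241.37445737]]
[array([364., 256.]), array([388., 263.]), array([406., 278.])]
[array([351., 281.]), array([374., 289.]), array([393., 303.])]
turn [ 0.0379  0.1176 -0.6426] shift in target axes [0.2856 0.0623 0.1998] t 0.1 F [ 0.1 -0.5  0.4]
```

```bash
python3 -m pendant '[0,0,0,0.0095,0.0294,-0.1606,0.01, 0,0,0,0.0095,0.0294,-0.1606,0.01, 0,0,0,0.0095,0.0294,-0.1606,0.01, 0,0,0,0.0095,0.0294,-0.1606,0.01, 0.045,0.0104,0,0,0,0,0.01, 0.045,0.0104,0,0,0,0,0.01, 0.045,0.0104,0,0,0,0,0.01, 0.045,0.0104,0,0,0,0,0.01, 0.045,0.0104,0,0,0,0,0.01, 0.045,0.0104,0,0,0,0,0.01]'; python3 -c "
from h import *
go(ROL-.085*sx)"
```

```text
clock: 1.35
position: [0.4481, -0.3559, 0.2495]
ee_rot: [-2.634, -1.587, -0.161]
force: [1.0, -0.3, 0.8]
width: 0.111
gripper_force: 0.0
turn [ 0.0005  0.0007 -0.0002] shift in target axes [ 0.0144 -0.0005  0.2001] t 1.35 F [ 1.  -0.3  0.8]
```

```bash
python3 -m pendant '[0,0,0,0,0,0,0.01, 0,0,0.04,0,0,0,0.01, 0,0,0.04,0,0,0,0.01, 0,0,0.04,0,0,0,0.01, 0,0,0.04,0,0,0,0.01, 0,0,0.04,0,0,0,0.01, 0,0,0,0,0,0,0.01, 0,0,0,0,0,0,0.01]'
python3 - <<'E'
from h import *
go(ROL-.0545*sx)
a=get_image('top')[190:320,290:450];b=get_image('side')[140:270,290:450]
cv2.imwrite('pics/c2.png',cv2.resize(np.hstack([a,b])[:,:,::-1],None,fx=2.5,fy=2.5,interpolation=2))
E
```

```text
clock: 2.35
position: [0.4593, -0.3368, 0.0522]
ee_rot: [-2.635, -1.588, -0.161]
force: [-0.8, -0.1, 0.4]
width: 0.109
gripper_force: 0.0
turn [ 0.0021  0.0011 -0.0005] shift in target axes [ 0.0471 -0.0014  0.0016] t 2.35 F [-0.8 -0.1  0.4]
```

View pics/c2.png

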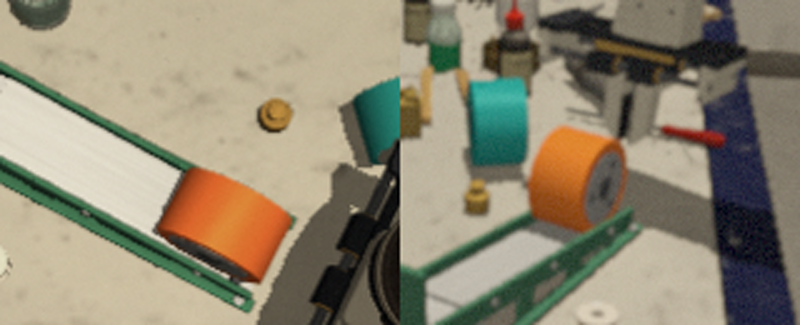

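The crop shows the roller untouched at the foot (top half, crop (225,220)). The closed fingers hang free behind it, with tips at side crop (625,135). Next I'll close the gap slowly.

```bash
python3 -m pendant '[0.015,-0.0005,0,0,0,0,0.01, 0.012,-0.0005,0,0,0,0,0.01, 0.007,0,0,0,0,0,0.01, 0.004,0,0,0,0,0,0.01, 0.004,0,0,0,0,0,0.01, 0.004,0,0,0,0,0,0.01, 0.004,0,0,0,0,0,0.01, 0.004,0,0,0,0,0,0.01, 0.004,0,0,0,0,0,0.01, 0.004,0,0,0,0,0,0.01]'; python3 -c "
from h import *
go(SEAT-.0545*sx)"
```

```text
clock: 3.7
position: [0.487, -0.2808, 0.0587]
ee_rot: [-2.634, -1.588, -0.161]
force: [-1.4, -1.9, 2.2]
width: 0.108
gripper_force: 1.1
turn [ 0.0012  0.0008 -0.0001] shift in target axes [2.096e-01 2.000e-04 7.200e-03] t 3.7 F [-1.4 -1.9  2.2]
```

```bash
python3 -m pendant '[0.005,0,0,0,0,0,0.01, 0.006,0,0,0,0,0,0.01, 0.006,0,0,0,0,0,0.01, 0.006,0,0,0,0,0,0.01, 0.006,0,0,0,0,0,0.01, 0.006,0,0,0,0,0,0.01, 0.006,0,0,0,0,0,0.01, 0.006,0,0,0,0,0,0.01, 0.006,0,0,0,0,0,0.01, 0.006,0,0,0,0,0,0.01]'
python3 - <<'E'
from h import *
go(SEAT-.0545*sx)
a=get_image('top')[180:310,260:420];b=get_image('side')[140:270,270:430]
cv2.imwrite('pics/c3.png',cv2.resize(np.hstack([a,b])[:,:,::-1],None,fx=2.5,fy=2.5,interpolation=2))
E
```

```text
clock: 4.95
position: [0.5144, -0.2288, 0.0658]
ee_rot: [-2.634, -1.588, -0.161]
force: [-1.9, -1.7, 1.3]
width: 0.111
gripper_force: 1.1
turn [ 0.0011  0.0007 -0.    ] shift in target axes [0.1504 0.0003 0.0071] t 4.95 F [-1.9 -1.7  1.3]
```

View pics/c3.png

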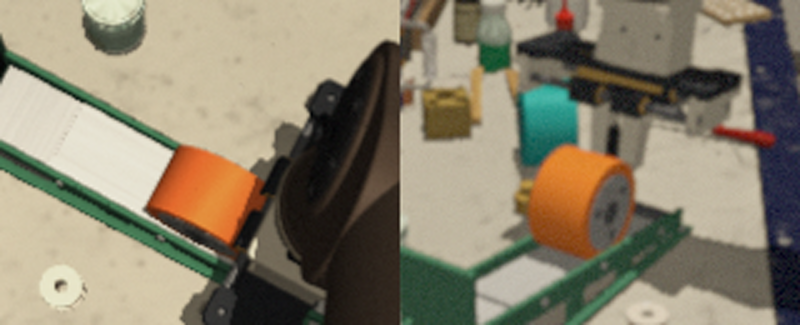

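The roller is rolling up square with the fingers against its back (top crop (205,195)), and the arm is clear of the jar and reel. I'll carry on pushing.

```bash
python3 -m pendant '[0.006,0,0,0,0,0,0.01, 0.006,0,0,0,0,0,0.01, 0.006,0,0,0,0,0,0.01, 0.006,0,0,0,0,0,0.01, 0.006,0,0,0,0,0,0.01, 0.006,0,0,0,0,0,0.01, 0.006,0,0,0,0,0,0.01, 0.006,0,0,0,0,0,0.01, 0.006,0,0,0,0,0,0.01, 0.006,0,0,0,0,0,0.01]'; python3 -m pendant '[0.006,0,0,0,0,0,0.01, 0.006,0,0,0,0,0,0.01, 0.006,0,0,0,0,0,0.01, 0.006,0,0,0,0,0,0.01, 0.006,0,0,0,0,0,0.01, 0.005,0,0,0,0,0,0.01, 0.005,0,0,0,0,0,0.01, 0.004,0,0,0,0,0,0.01, 0.004,0,0,0,0,0,0.01, 0.004,0,0,0,0,0,0.01]'; python3 -c "
from h import *
go(SEAT-.0545*sx)"
```

```text
clock: 6.3
position: [0.5422, -0.1761, 0.073]
ee_rot: [-2.634, -1.588, -0.161]
force: [-0.9, -2.3, 2.6]
width: 0.105
gripper_force: 1.1
clock: 7.55
position: [0.5662, -0.1307, 0.0793]
ee_rot: [-2.634, -1.588, -0.161]
force: [-0.8, -1.9, 2.6]
width: 0.107
gripper_force: 1.1
turn [ 0.0011  0.0008 -0.0002] shift in target axes [0.0387 0.0002 0.007 ] t 7.55 F [-0.8 -1.9  2.6]
```

```bash
python3 -m pendant '[0.003,0,0,0,0,0,0.01, 0.003,0,0,0,0,0,0.01, 0.003,0,0,0,0,0,0.01, 0.002,0,0,0,0,0,0.01, 0.002,0,0,0,0,0,0.01, 0.002,0,0,0,0,0,0.01, 0.002,0,0,0,0,0,0.01, 0.002,0,0,0,0,0,0.01, 0.002,0,0,0,0,0,0.01, 0.002,0,0,0,0,0,0.01]'
python3 - <<'E'
from h import *
go(SEAT-.0545*sx)
a=get_image('top')[170:300,220:380];b=get_image('side')[160:290,240:400]
cv2.imwrite('pics/c4.png',cv2.resize(np.hstack([a,b])[:,:,::-1],None,fx=2.5,fy=2.5,interpolation=2))
print(proj('side',SEAT)-[240,160],proj('top',SEAT)-[220,170])
E
```

```text
clock: 8.8
position: [0.5769, -0.1103, 0.0821]
ee_rot: [-2.634, -1.588, -0.161]
force: [0.3, -1.1, 0.4]
width: 0.109
gripper_force: 0.0
turn [0.0011 0.0006 0.0002] shift in target axes [0.0155 0.0003 0.007 ] t 8.8 F [ 0.3 -1.1  0.4]
[[60.62840392 85.47704908]] [[54.77724151 53.7775585 ]]
```

View pics/c4.png

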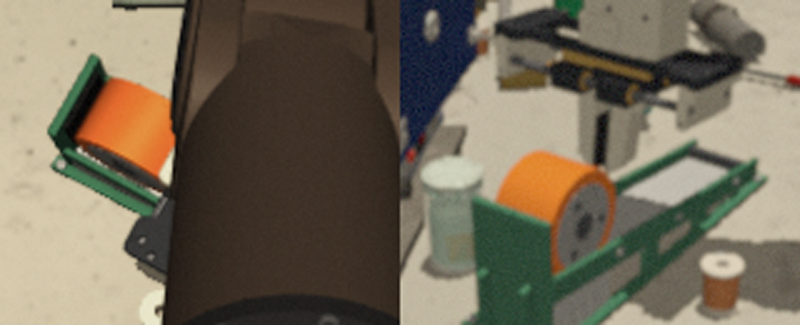

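The roller has left the fingers. Its centre is at side crop (62,85) in native pixels, and the seat projects to (61,85), so it's in. I'll withdraw straight back, then up.

```bash
python3 -m pendant '[-0.02,0,0,0,0,0,0.01, -0.03,0,0,0,0,0,0.01, -0.03,0,-0.02,0,0,0,0.01, -0.03,0,-0.04,0,0,0,0.01, -0.04,0,-0.04,0,0,0,0.01, -0.04,0,-0.04,0,0,0,0.01, -0.04,0,-0.01,0,0,0,0.01, 0,0,0,0,0,0,0.01, 0,0,0,0,0,0,0.01, 0,0,0,0,0,0,0.01]'
python3 - <<'E'
from h import *
A=get_image('top');B=get_image('side')
a=A[170:300,220:380];b=B[180:310,240:400]
cv2.imwrite('pics/c5.png',cv2.resize(np.hstack([a,b])[:,:,::-1],None,fx=2.5,fy=2.5,interpolation=2))
print((proj('side',SEAT)-[240,180])*2.5+[400,0],(proj('top',SEAT)-[220,170])*2.5)
E
```

```text
clock: 10.15
position: [0.4617, -0.3275, 0.2027]
ee_rot: [-2.632, -1.589, -0.161]
force: [-0.3, -0.7, 0.7]
width: 0.11
gripper_force: 0.0
[[551.57100979 163.6926227 ]] [[136.94310377 134.44389625]]
```

View pics/c5.png

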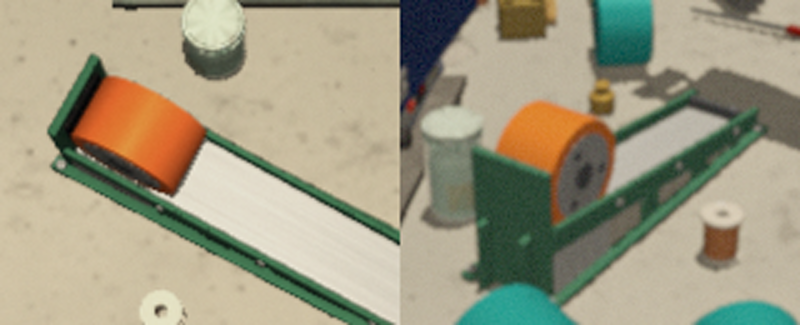

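The roller lies square in the seat against the stop, centred at top crop (138,135), where the seat projects to (137,134). The jar, reel and weight are unmoved and the gripper is clear.

```bash
python3 -c "
from cell import *
print(sign_off())"
```

```text
the job is handed in; nothing more can be done
None
```

I pushed the orange roller up the ramp into the seat, where it rests square against the stop; the gripper is clear, the things beside the ramp stand where they were, and the job is handed in (no verdict was returned).

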